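# Set up the warm-air plate stand

### The job

Set up the warm-air stand for the plates: first push its two-leaf cover open until the leaves stand folded flat against each other. Then hook one bracket into the top two slots of each upright - tabs pressed in, then down until they are engaged - lay the shelf across both brackets, and stand every petri dish on the shelf. Also set the damper lever to half, pointing straight up; leave the other things on the desk alone.

Things in the scene. Friction and masses are not known exactly. Their poses are not given: they have to be found in the camera images.
- stand: White warm-air stand, fixed. Origin on the desk; x away from the operator, z up. Plinth x -140 to +100, y -165 to +165 mm, top 45 high. At its back two slotted uprights, 40 mm wide, centred at y = +65 and -65: front face at x = +70, 4 mm thick, hollow behind, top 208 high. Each has four slots 13 mm wide, 22 high, lower edges 84, 114, 144, 174 mm above the desk.
- slot_left (a point): Middle of the lower edge of the third slot from below (144 mm high), in the front face of the upright at the stand's y = +65; axes as the stand's. A bracket goes in tabs first towards +x, 11 mm above its final height (7 to 14 will do), until its end plate meets the upright, then straight down until its necks rest on the slots' lower edges.
- slot_right (a point): The same on the upright at the stand's y = -65. Engaged in the top two slots, a bracket's origin is 57.5 mm in front of this point and 12 mm below it (132 mm above the desk); the arm sags by up to 2 degrees.
- cover (a joint): Fold of the grey two-leaf cover, rad (each leaf's angle to the horizontal less 0.32): 0 = shut, a low roof over the grille; 1.24 = both leaves upright, flat against each other, 167 mm high, at the stand's y = +150. The free edge runs in rails, so pushing towards the stand's +y folds it (up to 8 N); it stays where left. The rising leaves pass where the brackets will be.
- cover_hinge (a point): Hinge of the first leaf on the plinth, along the stand's x, 47 mm above the desk, at the stand's y = +150. Each leaf is 120 mm wide and spans the stand's x -90 to +50.
- cover_handle (a point): Middle of the handle's bar: a steel loop on the outer leaf, bar 60 mm long along the stand's x, 10 mm thick, 45 mm off the leaf, 20 mm from its free edge. It stands up from the leaf when the cover is low; folded, it points to the stand's -y and the bar lies at the stand's y = +105, 67 mm above the desk.
- damper (a joint): Damper lever at the plinth's front right corner, rad: 0 = shut, leaning 46 degrees to the front (stand's -x); 0.8 = half, straight up; 1.6 = full, leaning back. Swings in the stand's x-z plane, stiffly (1.3 N at the knob), and stays where left.
- damper_knob (a point): Middle of the black knob at the lever's end: a cylinder 22 mm in diameter, 24 mm long, lying along the stand's y, 73 mm from the pivot.
- damper_pivot (a point): Pivot of the lever, 57 mm above the desk, at the stand's x = -105, y = -135 mm.
- bracket_a: One of two identical aluminium shelf brackets, standing on the desk on its flat underside. Arm 115 mm long (x), 28 wide (y), 24 high; grip it across its width. Origin: middle of the arm's underside. A 6 mm high stop, 4 mm thick, rises from the arm's top at the -x tip. At +x an end plate, 56 mm high, outer face at x = +57.5, with two hook tabs. About 0.11 to 0.19 kg.
- bracket_b: The other bracket, the same.
- bracket_a_hook (a point): Underside of the upper tab's nose, 66 mm along x from the bracket's origin and 34 mm above its underside. The two tabs are 8 mm wide; their necks, 7 mm high, have undersides 12 and 42 mm above the bracket's underside and reach 11.5 mm out of the end plate; each ends in a nose 6 mm thick that hangs 8 mm below the neck.
- bracket_b_hook (a point): The same on bracket_b.
- shelf: Perforated aluminium plate, 64 mm (x) by 230 mm (y) by 8 mm, lying on the desk; origin at the centre of its underside; grip it across its 64 mm. 0.12 to 0.2 kg. On the brackets its underside is about 155 mm high; centred at the stand's x = 0, y = 0 it lies clear of the arms' tip stops (inner faces at the stand's x = -41) and leaves finger room before the uprights.
- petri_a: Petri dish, lid on, 60 mm across, 14 mm high, on the desk; for contact a square of 52 mm along its x and y. Origin: centre of its underside. One to three dishes are present (absent: None). Three fit on the shelf, at the shelf's x = 0 and y = -76, 0, +76 mm.
- petri_b: Petri dish like petri_a, or absent (None).
- petri_c: Petri dish like petri_a, or absent (None).
- bottle: Bystander: screw-cap bottle, 54 mm across, 100 mm high, behind the shelf plate. Leave alone.
- marker: Bystander: black marker pen, 135 mm long, behind the shelf plate. Leave alone.
Things that resemble listed ones, but are neither listed nor needed, are in the scene too. Leave any purple look-alike of the bracket_b alone.

How it is judged:
By the outcome, as a careful person would: the job done as asked, in the order asked, and still so for the second after the job is handed in, with the robot touching nothing.
Of petri_a, petri_b, petri_c only 1 to 3 are there at a start; the rules pass over those that are not, and their reading is None.
At some moment in a run one of bracket_a, bracket_b, shelf may be knocked a few centimetres aside while the robot is not near it.
It also fails if it takes over 210 s, if anything falls off the work surface, if the arm or the gripper's body presses on something with over 40 N, if the wrist force passes 120 N, or if a joint passes its speed limit or range.

### The arm

A 7-joint arm with a two-finger parallel gripper is mounted at the origin on a cart in front of the work surface, level with it; the furniture and walls round the work are solid. World frame = base frame: x ahead of the robot, y to its left, z up, the work surface at z = 0. Lengths are in m, angles in rad, forces in N, time in s.
With the tool pointing down it reaches from about 0.425 to 1.025 m from the base axis. Payload 9.4 kg.
Tool frame: the origin (TCP) lies between the finger pads; the fingertips stand 17 mm ahead of it and the grasp point (between the pads) lies 2 mm behind it (arm.tip_extent is the distance from the TCP to the fingertips, in m); z points along the fingers, y is the direction in which the jaws open and shut (so a half turn about z gives the same grasp; the last joint's range is limited). The gripper opens to 85 mm and grips with 20 to 120 N. Pads are 22 mm wide; open, the fingers measure 114 mm over their backs; the gripper's body (76 mm by 85 mm) begins 54 mm behind the grasp point. The pads swing forward as they close: fully open they stand 13 mm farther back than shut.
Start: joints at [1.081, 0.599, -0.003, 1.599, 0.002, 0.943, -0.08], TCP at [0.291, -0.664, 0.248] pointing down, gripper open.
Joint ranges: [-2.57, 2.57], [-0.35, 1.97], [-1.29, 1.29], [0.11, 2.56], [-1.05, 4.19], [0.11, 1.86], [-2.63, 2.63]. Speed limits (rad/s): [2.22, 2.22, 3.01, 3.01, 3.14, 3.14, 3.14].

### API

Orientations are given as a unit quaternion [x, y, z, w].
In Python, from workcell import arm, camera, camera_model, job, boxes_of, spot_point gives the robot as it stands. The module is installed in compiled form; this text tells all that it offers.
- The arm moves only by the shell command python3 -m jog 'ROWS' [FORCE]. ROWS is JSON, a list of rows, each a list of 5 numbers: the closure, from 0 (fully open) to 1 (shut), then the shift along the tool's x, y, z in m, then the turn about the tool's z in degrees. In form: [[claw, x, y, z, turn], ...]. A call has 1 to 12 rows; each row is the pose to reach, as a shift and turn from the pose measured when the call began, along the tool's axes at that moment; what a row does not reach only later rows make up. A row lasts 1/8 s, in which the tool goes at most 62.5 mm and 10.7 degrees, less where a joint would pass 70% of its speed; a pose out of reach is approached as far as the arm can. A call with a gripper value outside its range is refused whole. The fingers move at their own pace and stop on an object; FORCE is the grip in N (left out, the last holds). Time passes only in rows, so rows that repeat a pose let the fingers close. It gives the time, the measured TCP pose, the force and the opening at its end, in the units of the state.
- arm.get_obs(): the state, without advancing time (a new reading comes with each control period).
- camera(name): name is "side" or "top"; returns the picture (384x512x3 uint8, red, green, blue); there is no depth.
- camera_model(name): a dict with "vertical_fov" (degrees; the focal length in pixels is half the picture's height over the tangent of half this angle, whatever the lens; pixels are square), "cx", "cy" (the principal point, pixels), "dist_coeffs" ([k1, k2, p1, p2, k3] as OpenCV has them; the pictures are not rectified), "T" (4x4, takes a point from camera to world coordinates). Camera axes: x right, y up, looking along -z (the intrinsics and any distortion apply to the point x, -y, -z); pixel columns grow to the right and rows downward; lengths in m; the calibration is good to about 2 mm. A picture is of the moment at which its call begins. camera_model takes no time and is no camera call.
- job.sign_off(): hands the job in, once; it reports no verdict.
Trained networks look in the newest picture that a camera, given by its name, has taken for a name from the list of things; names that differ only in an ending like _2 or _b are one class to them, and where a whole thing is asked for, a point or a joint stands for the part that bears it (a point fixed in the world has none). Each returns a list of dicts, best first, with "conf" (0 to 1); they miss things now and then, are a little off and sometimes report something else, mostly with a low value. They report only what shows in the picture. A call takes as long as a camera call. They do not tell look-alikes from the thing itself.
- boxes_of(camera, name): "position" ([x, y, z] in m, in world coordinates, good to about 4 mm: the middle of the surface that is visible of it).
- spot_point(camera, name): "position" ([x, y, z] in m, in world coordinates, good to about 4 mm: a listed point, or the origin of a listed thing).
The state is a dict: "t": time; "q": joint angles; "qvel": joint speeds; "joint_efforts": joint torques, N m; "ee_pos": TCP position; "ee_rot": TCP orientation; "force": force on the tool from outside, world axes, zero at the start; "moment": the same for the moment, N m; "grip_width": finger opening in m.
Only numpy, scipy, OpenCV 4.12 (cv2) and the standard library are available. Lean on these libraries where they do the work, as an engineer would, in place of code of your own. Each camera call takes 0.05 s, during which the arm holds its last target. There are 200 camera calls.

## Working session

There is one attempt and no reset: what is moved stays moved. The work goes in short steps, Python scripts to look and compute and a shell command to move; the robot and the scene stay as the last step left them, time stands still between calls to the robot, and variables do not carry over. Pictures are saved under pics/ and viewed, on a budget of 14 in all, crops included, one or two more only if the job needs it, and the job is handed in when it is done.

```bash
ls; mkdir -p pics; cat > h.py <<'E'
import numpy as np, cv2
from workcell import arm, camera, camera_model, job, boxes_of, spot_point
from scipy.spatial.transform import Rotation as R
def snap(n,fn,crop=None,scale=1):
    im=camera(n)[:,:,::-1].copy()
    if crop: a,b,c,d=crop; im=im[b:d,a:c]
    if scale!=1: im=cv2.resize(im,None,fx=scale,fy=scale,interpolation=cv2.INTER_CUBIC)
    cv2.imwrite('pics/'+fn,im)
def cam(n):
    m=camera_model(n); f=192/np.tan(np.radians(m['vertical_fov']/2))
    K=np.array([[f,0,m['cx']],[0,f,m['cy']],[0,0,1]]); return K,np.array(m['dist_coeffs'],float),np.array(m['T'])
def proj(n,P):
    K,d,T=cam(n); P=np.atleast_2d(P).astype(float)
    c=(P-T[:3,3])@T[:3,:3]; c=c*[1,-1,-1]
    return cv2.projectPoints(c.reshape(-1,1,3),np.zeros(3),np.zeros(3),K,d)[0].reshape(-1,2)
def ray(n,uv,z):
    K,d,T=cam(n); p=cv2.undistortPoints(np.array(uv,float).reshape(-1,1,2),K,d).reshape(-1,2)
    D=np.c_[p[:,0],-p[:,1],-np.ones(len(p))]@T[:3,:3].T
    return T[:3,3]+D*((z-T[2,3])/D[:,2:])
def tool(P,yaw=None):
    """shift in tool axes from the current pose to TCP world P"""
    o=arm.get_obs(); r=R.from_quat(o['ee_rot'])
    return np.round(r.inv().apply(np.array(P)-o['ee_pos'])*1000,1)
def st():
    o=arm.get_obs(); r=R.from_quat(o['ee_rot']).as_matrix()
    print('t%.2f'%o['t'],'p',np.round(o['ee_pos'],4),'F',np.round(o['force'],1),'w%.4f'%o['grip_width'],'\nx',np.round(r[:,0],3),'y',np.round(r[:,1],3),'z',np.round(r[:,2],3),'q',np.round(o['q'],2))
E
python3 - <<'E'
from h import *
st()
snap('top','t0.png'); snap('side','s0.png')
for c in('top','side'):
    camera(c); print(c,cam(c)[2].round(3).tolist())
    for n in ['stand','slot_left','slot_right','cover_hinge','cover_handle','damper_knob','damper_pivot','bracket_a','bracket_a_hook','shelf','petri_a','bottle','marker']:
        print(n,[(np.round(d['position'],3).tolist(),proj(c,d['position'])[0].round().tolist(),round(d['conf'],2)) for d in spot_point(c,n)])
st()
E
```

```text
pics
t0.00 p [ 0.2906 -0.6637  0.2474] F [ 0.4 -0.7 -0.3] w0.0856 
x [ 0.916  0.401 -0.   ] y [ 0.401 -0.916 -0.002] z [-0.001  0.001 -1.   ] q [ 1.08  0.6  -0.    1.6   0.    0.94 -0.08]
top [[0.01, 0.981, -0.193, 0.305], [-1.0, 0.008, -0.011, 0.046], [-0.01, 0.193, 0.981, 1.444], [0.0, 0.0, 0.0, 1.0]]
stand [([0.616, -0.264, 0.004], [344.0, 187.0], 0.55)]
slot_left [([0.7, -0.21, 0.142], [336.0, 154.0], 0.86)]
slot_right [([0.669, -0.34, 0.144], [374.0, 163.0], 0.94)]
cover_hinge [([0.626, -0.108, 0.044], [303.0, 182.0], 0.9), ([0.742, 0.223, -0.004], [215.0, 154.0], 0.71)]
cover_handle [([0.554, -0.321, 0.1], [367.0, 199.0], 0.72), ([0.498, 0.241, 0.035], [207.0, 216.0], 0.67)]
damper_knob [([0.441, -0.369, 0.118], [384.0, 231.0], 0.67), ([0.67, -0.339, 0.145], [374.0, 163.0], 0.2)]
damper_pivot [([0.617, -0.264, 0.002], [344.0, 187.0], 0.59)]
bracket_a [([0.429, 0.322, 0.002], [185.0, 236.0], 0.65), ([0.424, 0.458, -0.003], [149.0, 237.0], 0.57), ([0.436, 0.228, -0.002], [211.0, 234.0], 0.49)]
bracket_a_hook [([0.497, 0.321, 0.038], [184.0, 216.0], 0.51)]
shelf [([0.6, 0.326, 0.0
[... 738 characters left out ...]
ket_a [([0.424, 0.456, -0.001], [114.0, 281.0], 0.96), ([0.429, 0.326, 0.005], [161.0, 270.0], 0.61), ([0.432, 0.222, 0.004], [199.0, 263.0], 0.57)]
bracket_a_hook [([0.494, 0.321, 0.037], [160.0, 246.0], 0.91)]
shelf [([0.604, 0.325, 0.004], [158.0, 231.0], 0.97), ([0.697, -0.211, 0.144], [313.0, 157.0], 0.44)]
petri_a [([0.422, 0.142, -0.002], [227.0, 262.0], 0.54)]
bottle [([0.745, 0.233, -0.0], [182.0, 203.0], 0.72)]
marker [([0.738, 0.345, 0.004], [149.0, 207.0], 0.44), ([0.425, 0.14, -0.004], [227.0, 262.0], 0.22)]
t1.50 p [ 0.2908 -0.6641  0.2483] F [ 0.3 -0.5 -0.1] w0.0854 
x [ 0.916  0.401 -0.   ] y [ 0.401 -0.916 -0.   ] z [-0.  0. -1.] q [ 1.08  0.6  -0.    1.6   0.    0.94 -0.08]
```

View pictures.

View pics/t0.png

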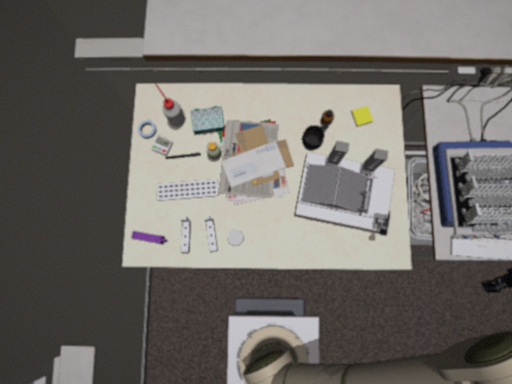

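View pics/s0.png

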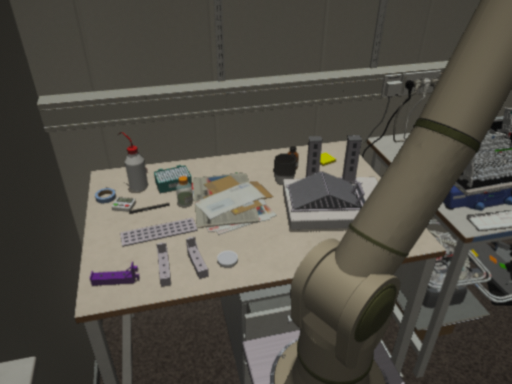

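```bash
cat > fit.py <<'E'
from h import *
from scipy.optimize import least_squares
M={'stand':(0,0,0),'slot_left':(70,65,144),'slot_right':(70,-65,144),'cover_hinge':(-20,150,47),'damper_pivot':(-105,-135,57)}
obs=[]
p0=np.array([.615,-.264,-.22])
def w(p,m):
    c,s=np.cos(p[2]),np.sin(p[2]); m=np.array(m)/1000
    return np.array([p[0]+c*m[0]-s*m[1],p[1]+s*m[0]+c*m[1],m[2]])
if __name__=='__main__':
    for c in('top','side'):
        for k in range(2):
            camera(c)
            for n in M:
                for d in spot_point(c,n):
                    if d['conf']>.4 and np.linalg.norm(w(p0,M[n])-d['position'])<.025: obs.append((n,c,np.array(d['position'])))
    f=lambda p:np.concatenate([(w(p,M[n])-x)[:2]*1000 for n,c,x in obs])
    s=least_squares(f,p0,loss='soft_l1',f_scale=3)
    print(s.x); [print(n,c,np.round((w(s.x,M[n])-x)*1000,1)) for n,c,x in obs]
    im=camera('top')[:,:,::-1].copy()
    im=cv2.resize(im[140:250,285:405],None,fx=6,fy=5,interpolation=cv2.INTER_CUBIC); im=cv2.resize(im,(720,660)) if 0 else im
    L=[[(-140,-165,45),(100,-165,45),(100,165,45),(-140,165,45),(-140,-165,45)]]+[[(70,y-20,208),(70,y+20,208),(70,y+20,45),(70,y-20,45),(70,y-20,208)] for y in(65,-65)]+[[(-90,150,47),(50,150,47)],[(-105,-135,57),(-157,-135,108)]]
    for l in L:
        q=[proj('top',w(s.x,a))[0] for a in l]
        q=np.array([((u-285+.5)*6,(v-140+.5)*5) for u,v in q]).astype(np.int32)
        cv2.polylines(im,[q],False,(0,0,255),1)
    cv2.imwrite('pics/fit.png',im)
E
python3 fit.py; python3 -c "
from workcell import arm;print(arm.tip_extent)"
```

```text
[ 0.61566534 -0.26254783 -0.19903169]
stand top [-0.5  4.9 -2.8]
slot_left top [-2.  -1.2  3.7]
slot_right top [ 2.9 -0.5 -1.6]
cover_hinge top [-0.8 -7.9  2.1]
damper_pivot top [-3.6 -1.6  0.3]
stand top [ 0.4  6.7 -3.9]
slot_left top [-1.  -0.8  5. ]
slot_right top [ 0.8 -3.4 -2.5]
cover_hinge top [-2.1 -5.2  2.5]
damper_pivot top [-0.3  1.4 -2.3]
stand side [ 1.   2.4 -1.5]
slot_left side [-1.8  2.3  4. ]
slot_right side [ 3.8 -0.8 -0.1]
cover_hinge side [ 1.9  4.  -2.9]
stand side [-2.4  2.4 -2.3]
slot_right side [ 1.9 -2.8 -0.5]
cover_hinge side [ 2.1 -0.3 -1.7]
0.017
```

View pics/fit.png

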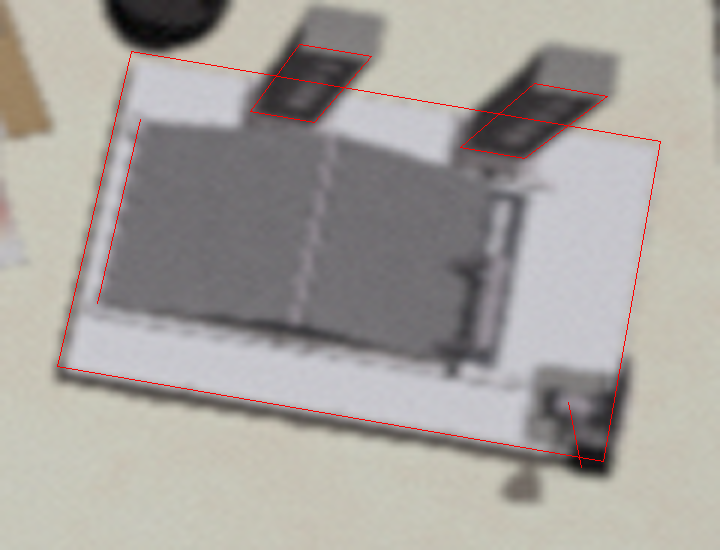

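```bash
cat >> h.py <<'E'
import json,os
SP=lambda: json.load(open('sp.json'))
def S(x,y,z,p=None):
    p=p or SP(); c,s=np.cos(p[2]),np.sin(p[2]); x,y=x/1000,y/1000
    return np.array([p[0]+c*x-s*y,p[1]+s*x+c*y,z/1000])
def inS(P,p=None):
    p=p or SP(); c,s=np.cos(p[2]),np.sin(p[2]); d=np.array(P)-[p[0],p[1],0]
    return np.round(np.array([c*d[0]+s*d[1],-s*d[0]+c*d[1],d[2]])*1000,1)
def plan(*Ps,yaw=None):
    """print mm shifts for world points; yaw=world angle (deg) wanted of tool x modulo 180"""
    o=arm.get_obs(); r=R.from_quat(o['ee_rot']).as_matrix(); a=np.degrees(np.arctan2(r[1,0],r[0,0]))
    if yaw is not None: d=-((yaw-a+90)%180-90); print('turn %.1f'%d,'(tool x now at %.1f)'%a,'q7 %.2f'%o['q'][6])
    for P in Ps: print(tool(P))
def yawS(): return np.degrees(SP()[2])
E
echo '[0.6157,-0.2625,-0.199]' > sp.json
python3 -c "
from h import *
st()
plan(S(-49,-112,248),S(-49,-112,78),yaw=yawS()+90)"
```

```text
t2.75 p [ 0.2909 -0.6641  0.2483] F [ 0.8 -0.3  0.1] w0.0857 
x [ 0.916  0.401 -0.   ] y [ 0.401 -0.916 -0.   ] z [-0.  0. -1.] q [ 1.08  0.6  -0.    1.6   0.    0.94 -0.08]
turn -54.9 (tool x now at 23.7) q7 -0.08
[ 3.542e+02 -1.740e+02  2.000e-01]
[ 354.2 -174.   170.2]
```

```bash
python3 -m jog '[[1,0.05,-0.025,0,-8],[1,0.1,-0.05,0,-16],[1,0.15,-0.075,0,-24],[1,0.2,-0.1,0,-32],[1,0.25,-0.125,0,-40],[1,0.3,-0.15,0,-48],[1,0.354,-0.174,0,-55],[1,0.354,-0.174,0.05,-55],[1,0.354,-0.174,0.1,-55],[1,0.354,-0.174,0.1,-55]]'
python3 -c "
from h import *
st(); print(inS(arm.get_obs()['ee_pos'])); plan(S(-49,-112,78),yaw=yawS()+90)
snap('top','p1.png',(300,130,400,240),6)"
```

```text
t: 4.0
ee_pos: [0.5435, -0.3616, 0.1451]
ee_rot: [0.773, 0.634, -0.001, -0.003]
force: [-0.9, -0.4, 0.9]
grip_width: -0.0001
t4.00 p [ 0.5435 -0.3616  0.1451] F [-0.9 -0.4  0.9] w-0.0001 
x [0.196 0.981 0.002] y [ 0.981 -0.196 -0.006] z [-0.006  0.003 -1.   ] q [ 0.66  0.64 -0.25  1.84  0.23  0.69  0.08]
[ -51.2 -111.4  145.1]
turn 0.1 (tool x now at 78.7) q7 0.08
[-0.7  2.7 67.1]
```

View pics/p1.png

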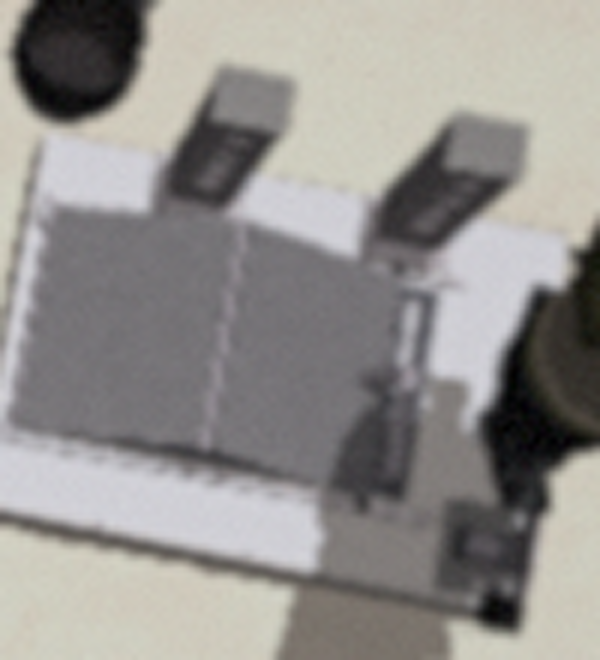

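```bash
python3 -m jog '[[1,0,0.002,0.035,0],[1,0,0.002,0.067,0],[1,0.01,0.002,0.067,0],[1,0.03,0.002,0.067,0],[1,0.05,0.002,0.068,0],[1,0.07,0.002,0.07,0],[1,0.09,0.002,0.072,0],[1,0.11,0.002,0.074,0],[1,0.13,0.002,0.075,0],[1,0.145,0.002,0.075,0],[1,0.16,0.002,0.075,0],[1,0.16,0.002,0.075,0]]'
python3 -c "
from h import *
st(); print(inS(arm.get_obs()['ee_pos'])); plan(S(-49,92,70),S(-49,97,70),yaw=yawS()+90)"
```

```text
t: 5.55
ee_pos: [0.5786, -0.2041, 0.0729]
ee_rot: [0.773, 0.635, -0.0, -0.001]
force: [-0.2, 0.1, 0.5]
grip_width: 0.0002
t5.55 p [ 0.5786 -0.2041  0.0729] F [-0.2  0.1  0.5] w0.0002 
x [0.195 0.981 0.002] y [ 0.981 -0.195 -0.002] z [-0.002  0.002 -1.   ] q [ 0.36  0.7  -0.18  1.98  0.24  0.48 -0.18]
[-47.9  49.9  72.9]
turn 0.2 (tool x now at 78.8) q7 -0.18
[42.1 -1.   2.9]
[47.1 -1.   2.9]
```

```bash
python3 -m jog '[[1,0.012,0,0.003,0],[1,0.024,0,0.003,0],[1,0.034,0,0.003,0],[1,0.042,0,0.003,0],[1,0.042,0,0.003,0]]'
python3 -c "
from h import *
st(); print(inS(arm.get_obs()['ee_pos']))
snap('side','p2.png',(240,100,410,250),4)"
```

```text
t: 6.18
ee_pos: [0.5857, -0.1672, 0.0697]
ee_rot: [0.774, 0.633, -0.002, -0.0]
force: [-1.5, -14.8, -2.4]
grip_width: 0.0001
t6.17 p [ 0.5857 -0.1672  0.0697] F [ -1.5 -14.8  -2.4] w0.0001 
x [ 0.198  0.98  -0.003] y [ 0.98  -0.198 -0.003] z [-0.004 -0.003 -1.   ] q [ 0.29  0.7  -0.16  1.99  0.24  0.47 -0.24]
[-48.3  87.5  69.7]
```

View pics/p2.png

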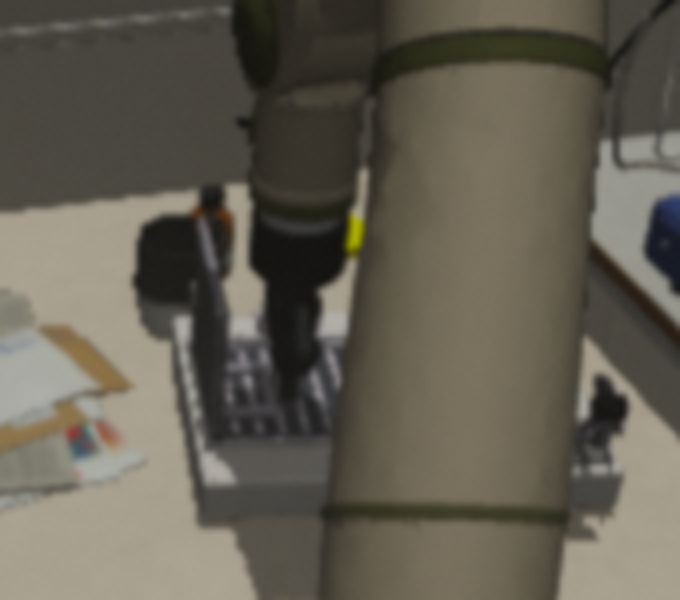

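```bash
python3 -m jog '[[1,0.003,0,0,0],[1,0.005,0,0,0],[1,0.005,0,0,0],[1,0,0,0,0],[1,-0.03,0,0,0],[1,-0.075,0,0,0],[1,-0.0875,0,-0.06,0],[1,-0.0875,0,-0.122,0],[1,-0.0875,0.06,-0.127,0],[1,-0.0875,0.122,-0.127,0],[1,-0.0875,0.124,-0.127,0]]'
python3 -c "
from h import *
st(); print(inS(arm.get_obs()['ee_pos']))"
```

```text
t: 7.6
ee_pos: [0.6943, -0.2761, 0.1963]
ee_rot: [0.774, 0.634, -0.001, 0.0]
force: [-0.2, 0.7, -0.6]
grip_width: 0.0003
t7.60 p [ 0.6943 -0.2761  0.1963] F [-0.2  0.7 -0.6] w0.0003 
x [ 0.197  0.98  -0.002] y [ 0.98  -0.197 -0.   ] z [-0.001 -0.002 -1.   ] q [ 0.44  0.69 -0.23  1.58  0.19  0.9  -0.06]
[ 79.7   2.2 196.3]
```

```bash
python3 -m jog '[[1,0.015,0,0,0],[1,0.027,0,0,0],[1,0.033,0,0,0],[1,0.036,0,0,0],[1,0.038,0,0,0],[1,0.038,0,0,0]]'
python3 -c "
from h import *
st(); print(inS(arm.get_obs()['ee_pos']))"
python3 -m jog '[[1,-0.03,0,0,0],[1,-0.055,0,0,0],[1,-0.066,0,0,0],[1,-0.07,0,0,0],[1,-0.073,0,0,0],[1,-0.075,0,0,0],[1,-0.075,0,0,0]]'
python3 -c "
from h import *
st(); print(inS(arm.get_obs()['ee_pos']))"
```

```text
t: 8.35
ee_pos: [0.6995, -0.2449, 0.1964]
ee_rot: [0.775, 0.632, -0.004, 0.003]
force: [-1.1, -15.4, -1.9]
grip_width: -0.0005
t8.35 p [ 0.6995 -0.2449  0.1964] F [ -1.1 -15.4  -1.9] w-0.0005 
x [ 0.201  0.98  -0.01 ] y [ 0.98  -0.201 -0.001] z [-0.003 -0.009 -1.   ] q [ 0.39  0.68 -0.23  1.59  0.19  0.89 -0.11]
[ 78.7  33.8 196.4]
t: 9.22
ee_pos: [0.6856, -0.3117, 0.1972]
ee_rot: [0.773, 0.634, -0.002, 0.0]
force: [-2.3, 12.1, 3.9]
grip_width: -0.0002
t9.22 p [ 0.6856 -0.3117  0.1972] F [-2.3 12.1  3.9] w-0.0002 
x [ 0.196  0.981 -0.003] y [ 0.981 -0.196 -0.002] z [-0.003 -0.003 -1.   ] q [ 0.49  0.69 -0.24  1.56  0.19  0.91 -0.01]
[ 78.2 -34.5 197.2]
```

```bash
python3 -m jog '[[1,0.02,0,0,0],[1,0.03,-0.03,0,0],[1,0.0,-0.05,0,0],[1,-0.03,-0.045,0,0],[1,-0.03,-0.03,0,0],[1,-0.03,-0.024,0,0],[1,-0.03,-0.021,0,0],[1,-0.03,-0.019,0,0],[1,-0.03,-0.018,0,0],[1,-0.03,-0.018,0,0]]'
python3 -c "
from h import *
st(); print(inS(arm.get_obs()['ee_pos']))"
python3 -m jog '[[1,0,-0.02,0,0],[1,0.04,-0.03,0,0],[1,0.1,-0.03,0,0],[1,0.13,-0.02,0,0],[1,0.13,-0.005,0,0],[1,0.13,0.0,0,0],[1,0.13,0.002,0,0],[1,0.13,0.005,0,0],[1,0.13,0.005,0,0]]'
python3 -c "
from h import *
st(); print(inS(arm.get_obs()['ee_pos']))"
```

```text
t: 10.48
ee_pos: [0.6579, -0.3348, 0.1972]
ee_rot: [0.773, 0.635, -0.005, -0.004]
force: [-18.9, 4.6, 12.4]
grip_width: -0.0001
t10.47 p [ 0.6579 -0.3348  0.1972] F [-18.9   4.6  12.4] w-0.0001 
x [ 0.195  0.981 -0.002] y [ 0.981 -0.195 -0.013] z [-0.013  0.    -1.   ] q [ 0.53  0.68 -0.24  1.59  0.19  0.91  0.03]
[ 55.6 -62.5 197.2]
t: 11.6
ee_pos: [0.6832, -0.2064, 0.1962]
ee_rot: [0.773, 0.634, -0.008, -0.009]
force: [-18.1, 9.9, 12.3]
grip_width: -0.0002
t11.60 p [ 0.6832 -0.2064  0.1962] F [-18.1   9.9  12.3] w-0.0002 
x [ 0.195  0.981 -0.001] y [ 0.981 -0.195 -0.024] z [-0.024  0.004 -1.   ] q [ 0.36  0.66 -0.24  1.64  0.19  0.89 -0.15]
[ 55.1  68.3 196.2]
```

```bash
echo '[0.6155,-0.2631,-0.195]' > sp.json
python3 -m jog '[[1,-0.04,-0.045,0,0],[1,-0.08,-0.09,0,0],[1,-0.12,-0.135,0,0],[1,-0.16,-0.18,0,0],[1,-0.203,-0.225,0,0],[1,-0.203,-0.252,0,0],[1,-0.203,-0.252,0,0],[1,-0.203,-0.252,0,0]]'
python3 -c "
from h import *
st(); print(inS(arm.get_obs()['ee_pos'])); plan(S(-198,-135,118),S(-165,-135,124),S(-140,-135,137),S(-200,-135,200),yaw=yawS()+90)"
```

```text
t: 12.6
ee_pos: [0.3971, -0.3571, 0.2026]
ee_rot: [0.773, 0.634, -0.008, -0.009]
force: [0.6, 0.1, -0.3]
grip_width: 0.0001
t12.60 p [ 0.3971 -0.3571  0.2026] F [ 0.6  0.1 -0.3] w0.0001 
x [ 0.195  0.981 -0.001] y [ 0.98  -0.195 -0.023] z [-0.023  0.003 -1.   ] q [ 0.81  0.45 -0.26  2.06  0.2   0.68  0.22]
[-196.  -134.5  202.6]
turn -0.1 (tool x now at 78.7) q7 0.22
[-0.4 -0.  84.6]
[-0.3 32.8 77.9]
[-0.3 57.5 64.3]
[-0.5 -3.9  2.7]
```

```bash
python3 -m jog '[[1,0,0,0.06,0],[1,0,0,0.085,0],[1,0,0.02,0.081,0],[1,0,0.032,0.078,0],[1,0,0.042,0.072,0],[1,0,0.05,0.068,0],[1,0,0.0575,0.064,0],[1,0,0.0575,0.064,0],[1,0,0.03,0.06,0],[0,0,0.0,0.0,0],[0,0,0.045,0.0,0],[0,0,0.093,0,0]]'
python3 -c "
from h import *
st(); print(inS(arm.get_obs()['ee_pos'])); plan(S(-105,-135,138),yaw=yawS()+90)
snap('side','p3.png',(280,130,430,250),4)"
```

```text
t: 14.1
ee_pos: [0.4892, -0.3764, 0.2022]
ee_rot: [0.774, 0.634, -0.007, -0.007]
force: [0.4, -0.5, 1.1]
grip_width: 0.0542
t14.10 p [ 0.4892 -0.3764  0.2022] F [ 0.4 -0.5  1.1] w0.0542 
x [ 0.197  0.98  -0.003] y [ 0.98  -0.197 -0.02 ] z [-0.02   0.001 -1.   ] q [ 0.73  0.54 -0.26  1.88  0.2   0.77  0.17]
[-102.  -135.6  202.2]
turn -0.2 (tool x now at 78.6) q7 0.17
[ 0.8 -1.7 64.2]
```

View pics/p3.png

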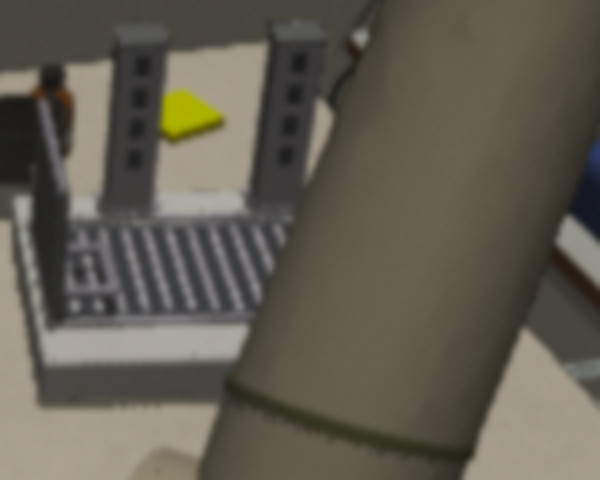

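```bash
python3 -m jog '[[0,0.001,-0.002,0.03,0],[0,0.001,-0.002,0.069,0],[0,0.001,-0.002,0.069,0],[1,0.001,-0.002,0.069,0],[1,0.001,-0.002,0.069,0],[1,0.001,-0.002,0.069,0],[1,0.001,-0.002,0.069,0],[1,0.001,-0.002,0.069,0],[1,0.001,-0.002,0.069,0],[1,0.001,-0.002,0.069,0]]' 20
python3 -c "
from h import *
st(); print(inS(arm.get_obs()['ee_pos']))"
```

```text
t: 15.4
ee_pos: [0.494, -0.375, 0.1335]
ee_rot: [0.773, 0.635, -0.005, -0.005]
force: [-2.1, 0.8, 7.6]
grip_width: 0.0209
t15.40 p [ 0.494  -0.375   0.1335] F [-2.1  0.8  7.6] w0.0209 
x [ 0.194  0.981 -0.002] y [ 0.981 -0.194 -0.014] z [-0.014  0.001 -1.   ] q [ 0.71  0.63 -0.23  1.92  0.24  0.63  0.13]
[ -97.5 -133.3  133.5]
```

```bash
python3 -m jog '[[1,-0.0015,-0.005,0,0],[1,-0.0015,-0.0075,0,0],[1,-0.0015,-0.0075,0,0],[1,-0.0015,-0.0075,0,0]]' 20
python3 -c "
from h import *
st(); print(inS(arm.get_obs()['ee_pos']))"
```

```text
t: 15.9
ee_pos: [0.4889, -0.3742, 0.1345]
ee_rot: [0.772, 0.636, -0.003, -0.003]
force: [4.7, 3.4, 1.9]
grip_width: 0.0212
t15.90 p [ 0.4889 -0.3742  0.1345] F [4.7 3.4 1.9] w0.0212 
x [ 0.192  0.981 -0.001] y [ 0.981 -0.192 -0.009] z [-0.009  0.    -1.   ] q [ 0.71  0.62 -0.23  1.94  0.24  0.62  0.13]
[-102.7 -133.5  134.5]
```

```bash
python3 -m jog '[[1,0,-0.004,0,0],[1,0,-0.005,0,0],[1,0,-0.005,0,0],[1,0,-0.005,0,0]]' 20
python3 -c "
from h import *
st(); print(inS(arm.get_obs()['ee_pos']))"
python3 -m jog '[[0.3,0,0,0,0],[0.3,0,0,0,0],[0,0,0,0,0],[0,0,0,0,0],[0,0,0,-0.06,0],[0,0,0,-0.12,0],[0,0,0,-0.15,0]]' 20
python3 -c "
from h import *
st(); print(inS(arm.get_obs()['ee_pos']))
for k in range(2):
  camera('top'); print([(inS(d['position']),d['conf']) for d in spot_point('top','damper_knob')])"

```

```text
t: 16.4
ee_pos: [0.4852, -0.3734, 0.135]
ee_rot: [0.772, 0.636, -0.003, -0.002]
force: [6.1, 0.4, 1.4]
grip_width: 0.0212
t16.40 p [ 0.4852 -0.3734  0.135 ] F [6.1 0.4 1.4] w0.0212 
x [ 0.192  0.981 -0.002] y [ 0.981 -0.192 -0.006] z [-0.007 -0.    -1.   ] q [ 0.72  0.62 -0.23  1.94  0.24  0.61  0.14]
[-106.5 -133.4  135. ]
t: 17.27
ee_pos: [0.4868, -0.3737, 0.2885]
ee_rot: [0.772, 0.636, -0.002, -0.0]
force: [0.6, 0.5, -0.5]
grip_width: 0.0853
t17.27 p [ 0.4868 -0.3737  0.2885] F [ 0.6  0.5 -0.5] w0.0853 
x [ 0.192  0.981 -0.003] y [ 0.981 -0.192 -0.003] z [-0.004 -0.002 -1.   ] q [ 0.76  0.44 -0.29  1.81  0.16  0.92  0.21]
[-104.8 -133.4  288.5]
[(array([-103. , -134.7,  132.4]), 0.55)]
[(array([ -2.6, 620. ,   2.6]), 0.67), (array([-107.4, -136.5,  132.1]), 0.58)]
```

```bash
python3 - <<'E'
from h import *
pts={'bracket_a':[], 'bracket_a_hook':[], 'petri_a':[], 'shelf':[]}
for c in('top','side'):
    for k in range(3):
        camera(c)
        for n in pts:
            for d in spot_point(c,n):
                if d['conf']>.3: pts[n].append(d['position'])
for n in pts:
    a=np.array(pts[n]); a=a[np.argsort(a[:,1])]; print(n); print(a.round(3).tolist())
im=camera('top')[:,:,::-1]; im=cv2.resize(im[170:255,125:255],None,fx=6,fy=6,interpolation=cv2.INTER_CUBIC); cv2.imwrite('pics/b1.png',im)
E
```

```text
bracket_a
[[0.434, 0.224, 0.005], [0.431, 0.225, 0.003], [0.436, 0.225, 0.0], [0.432, 0.225, -0.004], [0.433, 0.226, 0.004], [0.432, 0.226, 0.004], [0.428, 0.322, 0.0], [0.427, 0.322, -0.003], [0.43, 0.322, 0.002], [0.43, 0.323, 0.003], [0.43, 0.324, 0.002], [0.425, 0.325, 0.001], [0.422, 0.456, -0.003], [0.426, 0.457, -0.003], [0.425, 0.457, -0.005], [0.425, 0.457, 0.0], [0.428, 0.459, -0.001], [0.428, 0.463, -0.004]]
bracket_a_hook
[[0.495, 0.319, 0.035], [0.497, 0.321, 0.036], [0.495, 0.322, 0.038], [0.494, 0.322, 0.04], [0.492, 0.322, 0.038], [0.431, 0.326, 0.001]]
petri_a
[[0.425, 0.14, -0.003], [0.428, 0.14, -0.004], [0.427, 0.141, -0.006], [0.427, 0.141, -0.001], [0.422, 0.141, -0.005], [0.425, 0.144, -0.003]]
shelf
[[0.598, 0.32, 0.001], [0.599, 0.322, 0.002], [0.432, 0.323, 0.001], [0.602, 0.323, -0.002], [0.602, 0.324, -0.001], [0.602, 0.325, 0.001], [0.601, 0.326, 0.001]]
```

View pics/b1.png

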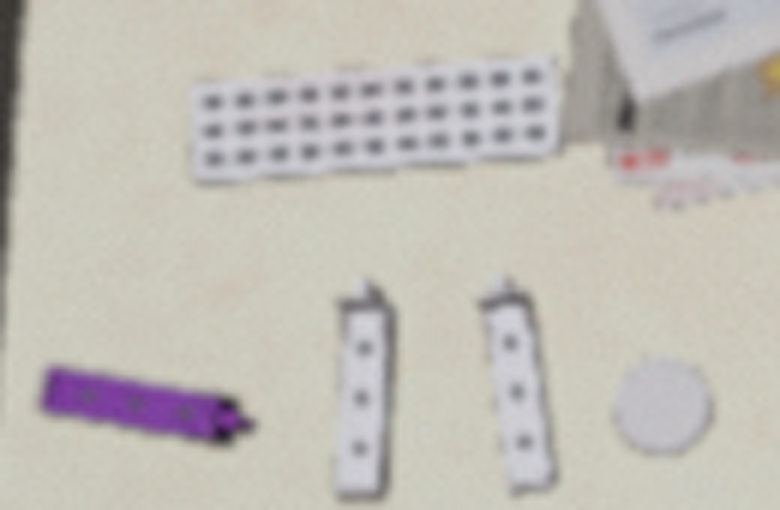

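```bash
python3 - <<'E'
from h import *
def px(l): return [((u-2.5)/6+125,(v-2.5)/6+170) for u,v in l]
for l in ([(364,348),(362,398),(360,448)],[(511,343),(517,392),(525,442)]):
    w=ray('top',px(l),.024); d=w[0]-w[2]; print(w.round(4).tolist(),'yaw %.1f'%np.degrees(np.arctan2(d[1],d[0])))
w=ray('top',px([(213,130),(536,104)]),.008); d=w[0]-w[1]; print('shelf',w.mean(0),np.degrees(np.arctan2(d[1],d[0])))
st(); plan([.433,.2245,.288],[.433,.2245,.08],[.433,.2245,.018],yaw=8)
E
```

```text
[[0.4567, 0.3189, 0.024], [0.4265, 0.3188, 0.024], [0.3966, 0.3187, 0.024]] yaw 0.2
[[0.4606, 0.23, 0.024], [0.4312, 0.2255, 0.024], [0.4013, 0.2197, 0.024]] yaw 9.8
shelf [0.60238048 0.32195343 0.008     ] 95.15617491436929
t19.02 p [ 0.4862 -0.3733  0.285 ] F [ 0.6 -0.3  0.4] w0.0855 
x [ 0.192  0.981 -0.002] y [ 0.981 -0.192 -0.006] z [-0.007 -0.    -1.   ] q [ 0.76  0.44 -0.29  1.81  0.16  0.92  0.21]
turn 70.9 (tool x now at 78.9) q7 0.21
[ 576.5 -166.9   -2.8]
[ 576.9 -165.5  205.2]
[ 577.  -165.1  267.2]
```

```bash
python3 -m jog '[[0,0.05,0.00,0,6],[0,0.1,0.0,0,12],[0,0.15,0.0,0,18],[0,0.2,0,0,24],[0,0.25,-0.02,0,30],[0,0.3,-0.04,0,36],[0,0.35,-0.07,0,42],[0,0.4,-0.09,0,48],[0,0.45,-0.12,0.02,54],[0,0.5,-0.14,0.05,60],[0,0.55,-0.16,0.08,66],[0,0.577,-0.167,0.12,69]]' 60
python3 -m jog '[[0,0,0,0,0],[0,0,0,0,0]]'
python3 -c "
from h import *
st(); plan([.432,.225,.08],[.432,.225,.018],yaw=9.8)"
```

```text
t: 20.52
ee_pos: [0.4319, 0.2283, 0.1649]
ee_rot: [0.996, 0.087, -0.002, -0.001]
force: [2.1, 0.4, -0.8]
grip_width: 0.0853
t: 20.78
ee_pos: [0.4321, 0.2278, 0.1654]
ee_rot: [0.996, 0.087, -0.002, -0.001]
force: [-0.6, -0.1, -0.4]
grip_width: 0.0852
t20.77 p [0.4321 0.2278 0.1654] F [-0.6 -0.1 -0.4] w0.0852 
x [ 0.985  0.174 -0.004] y [ 0.174 -0.985 -0.002] z [-0.005  0.001 -1.   ] q [-0.5   0.45 -0.14  2.2   0.12  0.5  -2.12]
turn 0.2 (tool x now at 10.0) q7 -2.12
[-0.2  3.  85.4]
[1.000e-01 3.100e+00 1.474e+02]
```

```bash
python3 -m jog '[[0.4,0,0.003,0.03,0],[0.4,0,0.003,0.07,0],[0.4,0,0.003,0.12,0],[0.4,0,0.003,0.146,0],[0.4,0,0.003,0.146,0],[1,0,0.003,0.146,0],[1,0,0.003,0.146,0],[1,0,0.003,0.146,0],[1,0,0.003,0.146,0],[1,0,0.003,0.146,0]]' 60
python3 -c "
from h import *
st()"
```

```text
t: 22.02
ee_pos: [0.433, 0.225, 0.0214]
ee_rot: [0.996, 0.087, -0.001, -0.001]
force: [0.7, -0.8, 7.7]
grip_width: 0.0265
t22.02 p [0.433  0.225  0.0214] F [ 0.7 -0.8  7.7] w0.0265 
x [ 0.985  0.173 -0.001] y [ 0.173 -0.985 -0.003] z [-0.002  0.003 -1.   ] q [-0.56  0.72 -0.04  2.29  0.19  0.14 -2.18]
```

```bash
python3 -m jog '[[1,0,0,-0.04,0],[1,0,0,-0.08,0],[1,0,0,-0.13,0],[1,0,0,-0.18,0],[1,0,0,-0.23,0],[1,0,0,-0.24,0]]' 60
python3 -c "
from h import *
st(); plan(S(-25,-65,265),S(-25,-65,164.4),yaw=yawS())"
```

```text
t: 22.78
ee_pos: [0.4344, 0.2245, 0.2659]
ee_rot: [0.996, 0.087, 0.003, -0.003]
force: [0.6, 0.3, -1.0]
grip_width: 0.027
t22.77 p [0.4344 0.2245 0.2659] F [ 0.6  0.3 -1. ] w0.0270 
x [0.985 0.173 0.006] y [ 0.173 -0.985 -0.005] z [ 0.005  0.006 -1.   ] q [-0.44  0.3  -0.19  2.1   0.08  0.74 -2.08]
turn 21.1 (tool x now at 9.9) q7 -2.08
[ 47.6 563.2  -1.7]
[ 47.  563.7  98.9]
```

```bash
python3 -m jog '[[1,0.004,0.05,0,2],[1,0.008,0.1,0,4],[1,0.012,0.15,0,6],[1,0.016,0.2,0,8],[1,0.02,0.25,0,10],[1,0.024,0.3,0,12],[1,0.028,0.35,0,14],[1,0.032,0.4,0,16],[1,0.036,0.45,0,18],[1,0.04,0.5,0,20],[1,0.045,0.55,0,21],[1,0.047,0.563,0.02,21]]' 60
python3 -m jog '[[1,0,0,0.04,0],[1,0,0,0.06,0],[1,0,0,0.06,0]]' 60
python3 -c "
from h import *
st(); print(inS(arm.get_obs()['ee_pos']));plan(S(-25,-65,164.4),yaw=yawS())
for k in range(2):
  for c in('top','side'):
    camera(c)
    for n in('bracket_a_hook','slot_right'): print(c,n,[(inS(d['position']),round(d['conf'],2)) for d in spot_point(c,n)])
snap('side','b2.png',(240,80,420,230),4)"
```

```text
t: 24.28
ee_pos: [0.5777, -0.3261, 0.2439]
ee_rot: [0.995, -0.099, 0.003, -0.002]
force: [-1.2, 0.6, -2.3]
grip_width: 0.0263
t: 24.65
ee_pos: [0.5766, -0.3246, 0.1817]
ee_rot: [0.995, -0.098, 0.001, -0.003]
force: [0.1, -0.1, -1.4]
grip_width: 0.0269
t24.65 p [ 0.5766 -0.3246  0.1817] F [ 0.1 -0.1 -1.4] w0.0269 
x [ 0.981 -0.196  0.002] y [-0.196 -0.981 -0.006] z [ 0.003  0.006 -1.   ] q [ 0.41  0.6   0.02  1.81 -0.03  0.73 -1.31]
[-26.2 -67.9 181.7]
turn -0.1 (tool x now at -11.3) q7 -1.31
[ 1.2 -2.8 17.3]
top bracket_a_hook [(array([-230.3,  547.6,   36.5]), 0.68)]
top slot_right [(array([ 68. , -65.9, 145.9]), 0.91)]
side bracket_a_hook [(array([-235.4,  550.4,   38.5]), 0.69)]
side slot_right []
top bracket_a_hook [(array([-229.7,  548.3,   36.6]), 0.56)]
top slot_right [(array([ 65.5, -63.2, 145.4]), 0.83)]
side bracket_a_hook [(array([-233.5,  550.8,   34.8]), 0.73), (array([-3.000e-01,  6.235e+02,  6.000e-01]), 0.44)]
side slot_right []
```

View pics/b2.png

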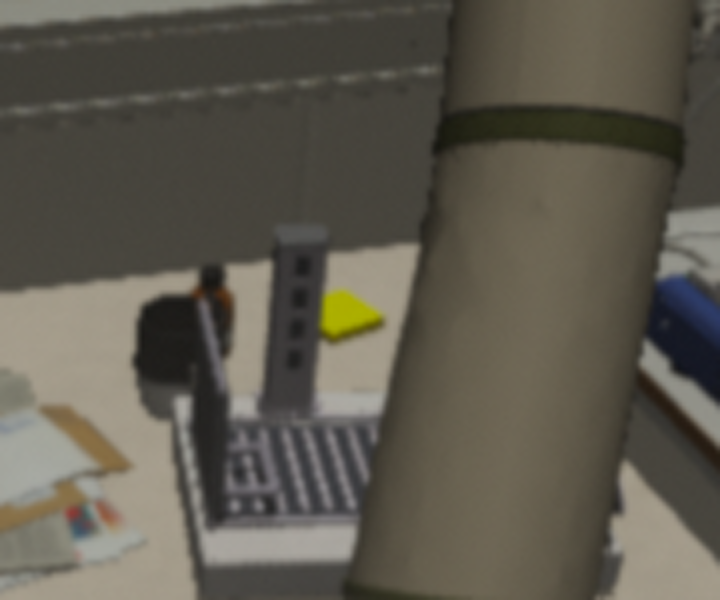

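```bash
python3 -m jog '[[1,0.001,-0.003,0.01,0],[1,0.001,-0.003,0.0175,0],[1,0.001,-0.003,0.0175,0]]' 60
python3 -c "
from h import *
st(); print(inS(arm.get_obs()['ee_pos']));plan(S(12.5,-65,164.4),yaw=yawS())"
```

```text
t: 25.68
ee_pos: [0.5793, -0.3228, 0.1653]
ee_rot: [0.995, -0.099, 0.002, -0.002]
force: [0.2, 0.0, -1.0]
grip_width: 0.0268
t25.68 p [ 0.5793 -0.3228  0.1653] F [ 0.2  0.  -1. ] w0.0268 
x [ 0.981 -0.196  0.004] y [-0.196 -0.981 -0.005] z [ 0.005  0.004 -1.   ] q [ 0.41  0.62  0.02  1.82 -0.03  0.7  -1.32]
[-23.9 -65.6 165.3]
turn -0.1 (tool x now at -11.3) q7 -1.32
[36.4 -0.7  1.1]
```

```bash
python3 -m jog '[[1,0.01,-0.0007,0,0],[1,0.02,-0.0007,0.0005,0],[1,0.026,-0.0007,0.001,0],[1,0.032,-0.0007,0.001,0],[1,0.037,-0.0007,0.001,0],[1,0.04,-0.0007,0.001,0],[1,0.04,-0.0007,0.001,0]]' 60
python3 -c "
from h import *
st(); print(inS(arm.get_obs()['ee_pos']));plan(S(12.5,-65,164.4),yaw=yawS())"
```

```text
t: 26.55
ee_pos: [0.6143, -0.3292, 0.1638]
ee_rot: [0.995, -0.099, -0.002, -0.003]
force: [-13.5, 4.1, 5.0]
grip_width: 0.0269
t26.55 p [ 0.6143 -0.3292  0.1638] F [-13.5   4.1   5. ] w0.0269 
x [ 0.98  -0.197 -0.005] y [-0.197 -0.98  -0.006] z [-0.004  0.007 -1.   ] q [ 0.4   0.66  0.03  1.73 -0.03  0.76 -1.33]
[ 11.7 -65.1 163.8]
turn -0.2 (tool x now at -11.3) q7 -1.33
[ 0.8 -0.1 -0.6]
```

```bash
python3 -m jog '[[1,0.001,0,0.003,0],[1,0.001,0,0.006,0],[1,0.001,0,0.009,0],[1,0.001,0,0.011,0],[1,0.001,0,0.013,0],[1,0.001,0,0.013,0]]' 60
python3 -c "
from h import *
st(); print(inS(arm.get_obs()['ee_pos']))"
```

```text
t: 27.3
ee_pos: [0.614, -0.3294, 0.1518]
ee_rot: [0.995, -0.099, -0.003, -0.003]
force: [-9.8, 3.8, 11.5]
grip_width: 0.027
t27.30 p [ 0.614  -0.3294  0.1518] F [-9.8  3.8 11.5] w0.0270 
x [ 0.98  -0.197 -0.007] y [-0.197 -0.98  -0.006] z [-0.006  0.007 -1.   ] q [ 0.4   0.67  0.03  1.74 -0.03  0.74 -1.33]
[ 11.4 -65.3 151.8]
```

```bash
python3 -m jog '[[1,0,0,0.001,0],[0.4,0,0,0,0],[0.4,0,0,0,0],[0.3,0,0,0,0],[0.3,0,0,0,0],[0.3,0,0,-0.03,0],[0.3,0,0,-0.08,0],[0.3,-0.02,0,-0.12,0]]' 60
python3 -c "
from h import *
st(); plan([.428,.3205,.27],[.428,.3205,.02],yaw=0)"
```

```text
t: 28.3
ee_pos: [0.5961, -0.3262, 0.2734]
ee_rot: [0.995, -0.099, -0.002, -0.003]
force: [-0.1, 0.3, 0.5]
grip_width: 0.0597
t28.30 p [ 0.5961 -0.3262  0.2734] F [-0.1  0.3  0.5] w0.0597 
x [ 0.98  -0.196 -0.005] y [-0.197 -0.98  -0.006] z [-0.004  0.007 -1.   ] q [ 0.4   0.52  0.04  1.68 -0.03  0.94 -1.32]
turn -11.3 (tool x now at -11.3) q7 -1.32
[-291.9 -601.1    8.5]
[-290.6 -599.6  258.5]
```

```bash
python3 -m jog '[[0.4,-0.025,-0.05,0,-1],[0.4,-0.05,-0.1,0,-2],[0.4,-0.075,-0.15,0,-3],[0.4,-0.1,-0.2,0,-4],[0.4,-0.125,-0.25,0,-5],[0.4,-0.15,-0.3,0,-6],[0.4,-0.175,-0.35,0,-7],[0.4,-0.2,-0.4,0,-8],[0.4,-0.22,-0.45,0.02,-9],[0.4,-0.24,-0.5,0.04,-10],[0.4,-0.265,-0.55,0.06,-11],[0.4,-0.285,-0.59,0.08,-11]]' 60
python3 - <<'E'
from h import *
st()
for k in range(2):
  for c in('top','side'):
    camera(c)
    for n in('bracket_a','bracket_a_hook'): print(c,n,[(np.round(d['position'],3),inS(d['position']),round(d['conf'],2)) for d in spot_point(c,n)])
a=camera('side')[:,:,::-1]; b=camera('top')[:,:,::-1]
f=lambda i,x,y:cv2.resize(i[y:y+110,x:x+130],None,fx=4,fy=4,interpolation=cv2.INTER_CUBIC)
c=np.hstack([np.vstack([f(a,270,110),f(b,290,130)])]); cv2.imwrite('pics/b3.png',cv2.resize(c,None,fx=.68,fy=.68))
E
```

```text
t: 29.8
ee_pos: [0.4317, 0.3112, 0.1979]
ee_rot: [1.0, -0.002, -0.002, -0.004]
force: [0.7, -0.2, -0.0]
grip_width: 0.0513
t29.80 p [0.4317 0.3112 0.1979] F [ 0.7 -0.2 -0. ] w0.0513 
x [ 1.    -0.005 -0.004] y [-0.005 -1.    -0.008] z [-0.004  0.008 -1.   ] q [-0.63  0.44 -0.13  2.09  0.08  0.62 -2.39]
top bracket_a [(array([ 0.615, -0.331,  0.13 ]), array([ 12.6, -67.1, 130. ]), 0.77), (array([ 0.426,  0.462, -0.006]), array([-326.5,  674.8,   -5.6]), 0.53), (array([ 0.588, -0.155,  0.069]), array([-48. , 100.8,  69.3]), 0.25)]
top bracket_a_hook [(array([0.497, 0.321, 0.036]), array([-229.3,  550. ,   36. ]), 0.6), (array([ 0.428,  0.14 , -0.005]), array([-262.2,  359.3,   -5. ]), 0.46)]
side bracket_a [(array([ 0.612, -0.33 ,  0.132]), array([  9.2, -66.7, 132.4]), 0.75), (array([0.424, 0.455, 0.   ]), array([-3.27e+02,  6.67e+02,  4.00e-01]), 0.63), (array([0.429, 0.324, 0.003]), array([-296.4,  539.6,    3.4]), 0.56)]
side bracket_a_hook [(array([0.494, 0.324, 0.039]), array([-232.4,  552.2,   38.8]), 0.62), (array([ 0.612, -0.33 ,  0.135]), array([  9.2, -66.9, 135. ]), 0.3)]
top bracket_a [(array([ 0.614, -0.33 ,  0.13 ]), array([ 11. , -66.2, 129.6]), 0.79), (array([ 0.423,  0.46 , -0.002]), array([-328.5,  671.7,   -1.5]), 0.52)]
top bracket_a_hook [(array([ 0.676, -0.339,  0.166]), array([ 73.9, -62.9, 166. ]), 0.7), (array([ 0.698, -0.213,  0.143]), array([ 71.7,  64.9, 143.3]), 0.63), (array([0.496, 0.318, 0.035]), array([-230. ,  546.7,   34.8]), 0.36)]
side bracket_a [(array([ 0.611, -0.33 ,  0.134]), array([  8.8, -66.2, 133.5]), 0.93), (array([0.43 , 0.322, 0.003]), array([-294.9,  537.9,    3.2]), 0.91), (array([0.424, 0.458, 0.003]), array([-327.7,  669.8,    3.2]), 0.89)]
side bracket_a_hook [(array([0.491, 0.323, 0.035]), array([-235.3,  551. ,   34.9]), 0.88)]
```

View pics/b3.png

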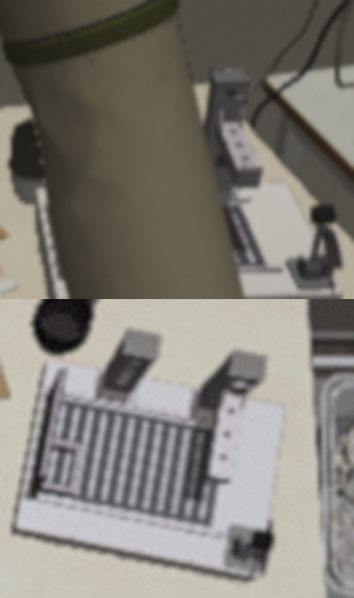

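```bash
python3 -m jog '[[0.4,-0.003,-0.009,0.05,0],[0.4,-0.003,-0.009,0.1,0],[0.4,-0.003,-0.009,0.15,0],[0.4,-0.003,-0.009,0.177,0],[0.4,-0.003,-0.009,0.177,0],[1,-0.003,-0.009,0.177,0],[1,-0.003,-0.009,0.177,0],[1,-0.003,-0.009,0.177,0],[1,-0.003,-0.009,0.177,0],[1,-0.003,-0.009,0.177,0]]' 60
python3 -c "
from h import *
st()"
```

```text
t: 31.75
ee_pos: [0.4296, 0.3191, 0.0232]
ee_rot: [1.0, -0.003, -0.001, -0.004]
force: [-0.1, -0.7, 8.5]
grip_width: 0.0267
t31.75 p [0.4296 0.3191 0.0232] F [-0.1 -0.7  8.5] w0.0267 
x [ 1.    -0.007 -0.002] y [-0.007 -1.    -0.008] z [-0.002  0.008 -1.   ] q [-0.7   0.73 -0.06  2.18  0.14  0.23 -2.46]
```

```bash
python3 -m jog '[[1,0,0,-0.04,0],[1,0,0,-0.08,0],[1,0,0,-0.13,0],[1,0,0,-0.18,0],[1,0,0,-0.23,0],[1,0,0,-0.25,0]]' 60
python3 -c "
from h import *
st(); plan(S(-28,65,274),S(-28,65,166),yaw=yawS())"
```

```text
t: 32.5
ee_pos: [0.4306, 0.3172, 0.277]
ee_rot: [1.0, -0.004, 0.001, -0.006]
force: [0.8, 0.3, -2.1]
grip_width: 0.0266
t32.50 p [0.4306 0.3172 0.277 ] F [ 0.8  0.3 -2.1] w0.0266 
x [ 1.    -0.007  0.002] y [-0.007 -1.    -0.012] z [ 0.002  0.012 -1.   ] q [-0.62  0.34 -0.15  2.    0.06  0.8  -2.38]
turn 10.8 (tool x now at -0.4) q7 -2.38
[173.7 509.8  -2.6]
[173.5 511.1 105.4]
```

```bash
python3 -m jog '[[1,0.017,0.05,0,1],[1,0.034,0.1,0,2],[1,0.051,0.15,0,3],[1,0.068,0.2,0,4],[1,0.085,0.25,0,5],[1,0.102,0.3,0,6],[1,0.12,0.35,0,7],[1,0.137,0.4,0,8.5],[1,0.155,0.45,0,10],[1,0.165,0.49,0,11],[1,0.174,0.511,0.03,11],[1,0.174,0.511,0.06,11]]' 60
python3 -m jog '[[1,0,0,0.02,0],[1,0,0,0.03,0],[1,0,0,0.03,0]]' 60
python3 -c "
from h import *
st(); print(inS(arm.get_obs()['ee_pos']));plan(S(-28,65,166),S(12.5,65,166),yaw=yawS())"
```

```text
t: 34.0
ee_pos: [0.6011, -0.197, 0.2115]
ee_rot: [0.995, -0.101, 0.001, -0.005]
force: [0.2, 0.7, -1.7]
grip_width: 0.0268
t: 34.38
ee_pos: [0.601, -0.1965, 0.1815]
ee_rot: [0.995, -0.101, 0.001, -0.005]
force: [0.1, -1.3, -1.8]
grip_width: 0.0265
t34.38 p [ 0.601  -0.1965  0.1815] F [ 0.1 -1.3 -1.8] w0.0265 
x [ 0.98  -0.201  0.001] y [-0.201 -0.98  -0.011] z [ 0.003  0.011 -1.   ] q [ 0.23  0.56  0.01  1.88 -0.03  0.7  -1.52]
[-27.2  62.5 181.5]
turn -0.4 (tool x now at -11.6) q7 -1.52
[-0.9 -2.3 15.6]
[39.6 -2.6 15.6]
```

```bash
python3 -m jog '[[1,0,-0.0025,0.01,-0.4],[1,0,-0.0025,0.0155,-0.4],[1,0,-0.0025,0.0155,-0.4],[1,0.01,-0.0025,0.0155,-0.4],[1,0.02,-0.0025,0.0155,-0.4],[1,0.027,-0.0026,0.0155,-0.4],[1,0.034,-0.0026,0.0155,-0.4],[1,0.04,-0.0026,0.0155,-0.4],[1,0.043,-0.0026,0.0155,-0.4],[1,0.043,-0.0026,0.0155,-0.4]]' 60
python3 -c "
from h import *
st(); print(inS(arm.get_obs()['ee_pos']))"
```

```text
t: 35.62
ee_pos: [0.6413, -0.202, 0.1655]
ee_rot: [0.995, -0.098, -0.002, -0.006]
force: [-7.0, 1.1, 1.0]
grip_width: 0.0267
t35.62 p [ 0.6413 -0.202   0.1655] F [-7.   1.1  1. ] w0.0267 
x [ 0.981 -0.194 -0.004] y [-0.194 -0.981 -0.011] z [-0.002  0.012 -1.   ] q [ 0.22  0.63  0.01  1.79 -0.03  0.73 -1.52]
[ 13.4  64.9 165.5]
```

```bash
python3 -m jog '[[1,0.002,0,0.003,0],[1,0.002,0,0.006,0],[1,0.002,0,0.009,0],[1,0.002,0,0.011,0],[1,0.002,0,0.013,0],[1,0.002,0,0.014,0],[1,0.002,0,0.014,0]]' 60
python3 -c "
from h import *
st(); print(inS(arm.get_obs()['ee_pos']))"
python3 -m jog '[[1,0,0,0.001,0],[0.4,0,0,0,0],[0.4,0,0,0,0],[0.3,0,0,0,0],[0.3,0,0,0,0],[0.3,0,0,-0.03,0],[0.3,0,0,-0.08,0],[0.3,-0.02,0,-0.12,0]]' 60
python3 -c "
from h import *
st(); plan([.6015,.323,.27],[.6015,.323,.025],yaw=95.2)"
```

```text
t: 36.5
ee_pos: [0.6409, -0.2021, 0.1525]
ee_rot: [0.995, -0.098, -0.004, -0.006]
force: [-10.9, 2.5, 13.9]
grip_width: 0.0264
t36.50 p [ 0.6409 -0.2021  0.1525] F [-10.9   2.5  13.9] w0.0264 
x [ 0.981 -0.195 -0.008] y [-0.195 -0.981 -0.011] z [-0.006  0.013 -1.   ] q [ 0.22  0.64  0.01  1.8  -0.03  0.71 -1.52]
[ 13.1  64.8 152.5]
t: 37.5
ee_pos: [0.6229, -0.1998, 0.2741]
ee_rot: [0.995, -0.098, -0.003, -0.006]
force: [0.1, 0.3, -0.1]
grip_width: 0.0597
t37.50 p [ 0.6229 -0.1998  0.2741] F [ 0.1  0.3 -0.1] w0.0597 
x [ 0.981 -0.194 -0.007] y [-0.194 -0.981 -0.011] z [-0.005  0.012 -1.   ] q [ 0.22  0.49  0.02  1.74 -0.02  0.92 -1.52]
turn 73.6 (tool x now at -11.2) q7 -1.52
[-122.5 -508.6   10.6]
[-120.8 -505.8  255.6]
```

```bash
python3 -m jog '[[0,-0.01,-0.03,-0.02,-9],[0,-0.02,-0.07,-0.02,-18],[0,-0.03,-0.11,-0.02,-27],[0,-0.04,-0.15,0,-36],[0,-0.05,-0.2,0,-45],[0,-0.06,-0.25,0,-54],[0,-0.07,-0.28,0,-63],[0,-0.08,-0.31,0,-72],[0,-0.09,-0.33,0,-81],[0,-0.1,-0.35,0,-90],[0,-0.1,-0.36,0,-99],[0,-0.1,-0.36,0,-106]]' 60
python3 - <<'E'
from h import *
st()
for k in range(3):
  for c in('top','side'):
    camera(c)
    for n in('shelf',)+(('bracket_a','petri_a') if k==0 else ()): print(c,n,[(np.round(d['position'],3),inS(d['position']),round(d['conf'],2)) for d in spot_point(c,n)])
a=camera('side')[:,:,::-1]; b=camera('top')[:,:,::-1]
f=lambda i,x,y:cv2.resize(i[y:y+110,x:x+130],None,fx=4,fy=4,interpolation=cv2.INTER_CUBIC)
c=np.vstack([np.hstack([f(a,270,110),f(b,290,130)]),np.hstack([f(a,100,180),f(b,140,140)])]); cv2.imwrite('pics/b4.png',cv2.resize(c,None,fx=.68,fy=.68))
E
```

```text
t: 39.0
ee_pos: [0.5947, 0.1739, 0.2788]
ee_rot: [0.675, 0.738, 0.003, -0.006]
force: [1.3, -0.7, 0.2]
grip_width: 0.0859
t39.00 p [0.5947 0.1739 0.2788] F [ 1.3 -0.7  0.2] w0.0859 
x [-0.09   0.996  0.013] y [ 0.996  0.09  -0.004] z [-0.005  0.013 -1.   ] q [-0.02  0.48 -0.51  1.8   0.27  0.93 -0.56]
top shelf [(array([0.598, 0.361, 0.   ]), array([-1.378e+02,  6.091e+02,  1.000e-01]), 0.56), (array([ 0.705, -0.216,  0.166]), array([ 78.8,  64. , 165.8]), 0.44)]
top bracket_a [(array([ 0.612, -0.332,  0.13 ]), array([ 10.2, -67.9, 130.4]), 0.9), (array([ 0.43 ,  0.461, -0.004]), array([-322.5,  674.1,   -4.1]), 0.84), (array([ 0.64 , -0.199,  0.128]), array([ 11.9,  68. , 127.8]), 0.81)]
top petri_a [(array([ 0.424,  0.142, -0.003]), array([-266.8,  360.3,   -3.2]), 0.57), (array([ 0.679, -0.34 ,  0.168]), array([ 77.5, -62.9, 168.4]), 0.3)]
side shelf [(array([0.601, 0.362, 0.003]), array([-135.5,  610.3,    3.2]), 0.98), (array([ 0.702, -0.213,  0.171]), array([ 74.8,  65.6, 171. ]), 0.6)]
side bracket_a [(array([0.423, 0.457, 0.001]), array([-328.6,  669.1,    0.9]), 0.84), (array([ 0.645, -0.198,  0.133]), array([ 15.9,  69.5, 132.7]), 0.54)]
side petri_a [(array([ 0.424,  0.143, -0.006]), array([-266. ,  361.1,   -6.2]), 0.66)]
top shelf [(array([ 0.639, -0.197,  0.13 ]), array([ 10.2,  69.7, 129.8]), 0.69)]
side shelf [(array([ 0.603,  0.362, -0.   ]), array([-1.331e+02,  6.112e+02, -5.000e-01]), 0.62)]
top shelf [(array([ 0.602,  0.36 , -0.   ]), array([-1.339e+02,  6.083e+02, -2.000e-01]), 0.89), (array([ 0.618, -0.267,  0.004]), array([ 3.3, -3.4,  3.8]), 0.42)]
side shelf [(array([ 0.601,  0.359, -0.002]), array([-134.9,  607.9,   -2.1]), 0.8), (array([ 0.702, -0.214,  0.17 ]), array([ 75.7,  64.6, 169.7]), 0.73), (array([0.74 , 0.346, 0.002]), array([  4.3, 621.5,   1.5]), 0.19)]
```

View pics/b4.png

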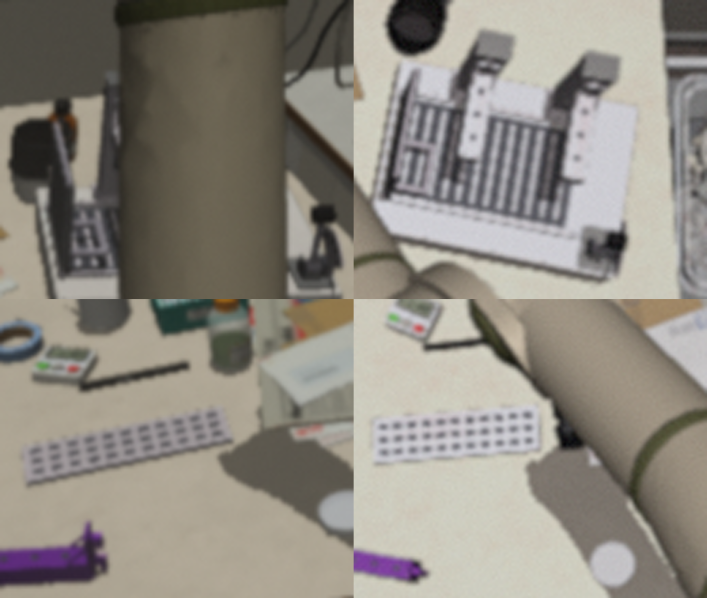

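```bash
python3 -c "
from h import *
print(ray('top',[(177.3,189.6)],.008)); plan([.6015,.361,.1],[.6015,.361,.013],yaw=95.2)"
```

```text
[[0.60012075 0.358112   0.008     ]]
turn -0.4 (tool x now at 94.8) q7 -0.56
[184.7  23.1 181.1]
[183.6  23.4 268.1]
```

```bash
python3 -m jog '[[0,0.06,0.01,0.03,0],[0,0.12,0.02,0.07,0],[0,0.17,0.0235,0.12,0],[0,0.183,0.0235,0.17,0],[0,0.183,0.0235,0.22,0],[0,0.183,0.0235,0.255,0],[0,0.183,0.0235,0.255,0],[0,0.183,0.0235,0.255,0]]' 50
python3 -c "
from h import *
st(); plan([.601,.36,.013],yaw=95.2)"
```

```text
t: 40.9
ee_pos: [0.6024, 0.3607, 0.0275]
ee_rot: [0.677, 0.736, 0.004, -0.006]
force: [0.5, -1.5, 1.0]
grip_width: 0.0851
t40.90 p [0.6024 0.3607 0.0275] F [ 0.5 -1.5  1. ] w0.0851 
x [-0.083  0.996  0.014] y [ 0.997  0.083 -0.002] z [-0.004  0.013 -1.   ] q [-0.4   0.85 -0.36  1.77  0.46  0.59 -0.94]
turn -0.4 (tool x now at 94.8) q7 -0.94
[-0.8 -1.5 14.5]
```

```bash
python3 -m jog '[[0,-0.001,-0.001,0.008,0],[0,-0.001,-0.001,0.0145,0],[0,-0.001,-0.001,0.0145,0],[1,-0.001,-0.001,0.0145,0],[1,-0.001,-0.001,0.0145,0],[1,-0.001,-0.001,0.0145,0],[1,-0.001,-0.001,0.0145,0],[1,-0.001,-0.001,0.0145,0]]' 50
python3 -c "
from h import *
st()"
```

```text
t: 41.9
ee_pos: [0.6018, 0.3601, 0.0139]
ee_rot: [0.677, 0.736, 0.004, -0.006]
force: [0.3, -1.6, 4.8]
grip_width: 0.0621
t41.90 p [0.6018 0.3601 0.0139] F [ 0.3 -1.6  4.8] w0.0621 
x [-0.083  0.996  0.014] y [ 0.997  0.083 -0.001] z [-0.003  0.014 -1.   ] q [-0.4   0.87 -0.34  1.78  0.47  0.57 -0.95]
```

```bash
python3 -m jog '[[1,0,0,-0.03,0],[1,0,0,-0.08,0],[1,0,0,-0.13,0],[1,0,0,-0.18,0],[1,0,0,-0.23,0],[1,0,0,-0.26,0],[1,0,0,-0.26,0]]' 60
python3 -c "
from h import *
st(); plan(S(-15,0,270),S(-1,0,175),yaw=yawS()+90)"
```

```text
t: 42.78
ee_pos: [0.6031, 0.3571, 0.2765]
ee_rot: [0.677, 0.736, 0.006, -0.005]
force: [-0.8, 0.4, -2.6]
grip_width: 0.0614
t42.77 p [0.6031 0.3571 0.2765] F [-0.8  0.4 -2.6] w0.0614 
x [-0.083  0.996  0.016] y [0.997 0.083 0.002] z [ 0.001  0.016 -1.   ] q [-0.3   0.58 -0.49  1.62  0.3   1.01 -0.8 ]
turn 15.9 (tool x now at 94.8) q7 -0.80
[-614.9  -53.6   -3.3]
[-620.3  -40.4   91.6]
```

```bash
python3 -m jog '[[1,-0.04,-0.003,0,1],[1,-0.09,-0.007,0,2],[1,-0.14,-0.01,0,4],[1,-0.2,-0.015,0,5],[1,-0.26,-0.02,0,6.5],[1,-0.32,-0.025,0,8],[1,-0.38,-0.03,0,10],[1,-0.44,-0.035,0,12],[1,-0.5,-0.04,0,14],[1,-0.55,-0.045,0,15],[1,-0.59,-0.05,0,16],[1,-0.615,-0.054,0,16]]' 60
python3 -m jog '[[1,0,0.005,0.03,0],[1,0,0.01,0.06,0],[1,0,0.013,0.08,0],[1,0,0.013,0.08,0]]' 60
python3 -c "
from h import *
st(); print(inS(arm.get_obs()['ee_pos'])); plan(S(-1,0,169),yaw=yawS()+90)"
```

```text
t: 44.28
ee_pos: [0.599, -0.2628, 0.2645]
ee_rot: [0.774, 0.633, 0.004, -0.007]
force: [0.8, -0.1, -2.6]
grip_width: 0.0617
t: 44.78
ee_pos: [0.6106, -0.2635, 0.1821]
ee_rot: [0.774, 0.634, 0.004, -0.009]
force: [-0.1, -1.1, -2.4]
grip_width: 0.0617
t44.77 p [ 0.6106 -0.2635  0.1821] F [-0.1 -1.1 -2.4] w0.0617 
x [0.197 0.98  0.016] y [ 0.98  -0.197 -0.009] z [-0.006  0.018 -1.   ] q [ 0.57  0.63 -0.37  1.78  0.28  0.8  -0.13]
[ -4.7  -1.4 182.1]
turn -0.2 (tool x now at 78.6) q7 -0.13
[ 1.2  3.8 13.1]
```

```bash
python3 -m jog '[[1,0.001,0.004,0.004,0],[1,0.001,0.004,0.008,0],[1,0.001,0.004,0.011,0],[1,0.001,0.004,0.013,0],[1,0.001,0.004,0.014,0],[1,0.001,0.004,0.014,0]]' 60
python3 -c "
from h import *
st(); print(inS(arm.get_obs()['ee_pos']))"
```

```text
t: 45.52
ee_pos: [0.6146, -0.2631, 0.1685]
ee_rot: [0.774, 0.634, 0.004, -0.009]
force: [-1.7, 1.1, 0.7]
grip_width: 0.0616
t45.52 p [ 0.6146 -0.2631  0.1685] F [-1.7  1.1  0.7] w0.0616 
x [0.197 0.98  0.016] y [ 0.98  -0.197 -0.009] z [-0.005  0.018 -1.   ] q [ 0.56  0.65 -0.36  1.78  0.29  0.78 -0.14]
[-8.000e-01 -1.000e-01  1.685e+02]
```

```bash
python3 -m jog '[[1,0,0,0.001,0],[1,0,0,0.002,0],[1,0,0,0.002,0],[0,0,0,0.001,0],[0,0,0,0.0,0],[0,0,0,0.0,0],[0,0,0,0,0],[0,0,0,-0.03,0],[0,0,0,-0.08,0],[0,0,0,-0.11,0],[0,0,0,-0.11,0]]' 60
python3 -c "
from h import *
st(); plan([.426,.1415,.28],yaw=90); plan([.426,.1415,.1],yaw=0)
for c in ('top','side'):
  camera(c)
  for n in('shelf','petri_a'): print(c,n,[(np.round(d['position'],3),inS(d['position']),round(d['conf'],2)) for d in spot_point(c,n)])"
```

```text
t: 46.9
ee_pos: [0.6164, -0.2653, 0.2811]
ee_rot: [0.774, 0.634, 0.005, -0.006]
force: [0.0, -0.0, -0.4]
grip_width: 0.0852
t46.90 p [ 0.6164 -0.2653  0.2811] F [ 0.  -0.  -0.4] w0.0852 
x [0.197 0.98  0.015] y [ 0.98  -0.197 -0.004] z [-0.001  0.016 -1.   ] q [ 0.59  0.53 -0.4   1.67  0.22  0.99 -0.09]
turn -11.4 (tool x now at 78.6) q7 -0.09
[ 361.2 -266.9    7.8]
turn 78.6 (tool x now at 78.6) q7 -0.09
[ 358.5 -266.1  187.8]
top shelf [(array([ 0.612, -0.264,  0.154]), array([ -2.9,  -1.1, 153.8]), 0.74), (array([ 0.744,  0.224, -0.007]), array([ 31.3, 502.2,  -6.6]), 0.53)]
top petri_a [(array([ 0.428,  0.142, -0.005]), array([-262.9,  360.6,   -5.2]), 0.8)]
side shelf [(array([ 0.616, -0.261,  0.154]), array([  0.7,   1.9, 153.7]), 0.66)]
side petri_a [(array([ 0.422,  0.141, -0.004]), array([-267.8,  358.9,   -3.7]), 0.5)]
```

```bash
python3 -m jog '[[0,0.03,-0.03,0,7],[0,0.06,-0.06,0,14],[0,0.1,-0.09,0,21],[0,0.14,-0.12,0,28],[0,0.18,-0.15,0,35],[0,0.22,-0.18,0,42],[0,0.26,-0.21,0,49],[0,0.3,-0.23,0.03,56],[0,0.33,-0.25,0.06,63],[0,0.36,-0.266,0.1,70],[0,0.36,-0.266,0.14,77],[0,0.36,-0.266,0.17,78.6]]' 30
python3 -m jog '[[0,0,0,0,0],[0,0,0,0,0]]'
python3 -c "
from h import *
st(); plan([.426,.1415,.1],[.426,.1415,.016],yaw=0)"
```

```text
t: 48.7
ee_pos: [0.4229, 0.144, 0.1142]
ee_rot: [1.0, 0.0, -0.004, -0.009]
force: [0.3, 0.0, -0.3]
grip_width: 0.0853
t: 48.95
ee_pos: [0.4229, 0.1441, 0.1146]
ee_rot: [1.0, 0.001, -0.005, -0.009]
force: [-0.6, -0.5, -0.3]
grip_width: 0.0854
t48.95 p [0.4229 0.1441 0.1146] F [-0.6 -0.5 -0.3] w0.0854 
x [ 1.     0.001 -0.009] y [ 0.001 -1.    -0.018] z [-0.009  0.018 -1.   ] q [-0.35  0.51 -0.12  2.33  0.14  0.3  -2.16]
turn 0.1 (tool x now at 0.1) q7 -2.16
[ 3.2  2.9 14.5]
[ 4.   4.3 98.5]
```

```bash
python3 -m jog '[[0,0.004,0.004,0.04,0],[0,0.004,0.004,0.07,0],[0,0.004,0.004,0.085,0],[0,0.004,0.004,0.095,0],[0,0.004,0.004,0.0985,0],[0,0.004,0.004,0.0985,0]]' 30
python3 -c "
from h import *
st(); plan([.426,.1415,.016],yaw=0)"
```

```text
t: 49.7
ee_pos: [0.4309, 0.1426, 0.0218]
ee_rot: [1.0, -0.002, -0.008, -0.008]
force: [0.0, 0.8, 0.1]
grip_width: 0.0853
t49.70 p [0.4309 0.1426 0.0218] F [0.  0.8 0.1] w0.0853 
x [ 1.    -0.004 -0.017] y [-0.004 -1.    -0.015] z [-0.017  0.015 -1.   ] q [-0.34  0.71 -0.13  2.35  0.62  0.11 -2.63]
turn -0.2 (tool x now at -0.2) q7 -2.63
[-4.8  1.2  5.8]
```

```bash
python3 -m jog '[[1,0.0,0.001,0.0,0],[1,0,0.001,0,0],[1,0,0.001,0,0],[1,0,0.001,0,0],[1,0,0.001,0,0]]' 30
python3 -c "
from h import *
st()"
python3 -m jog '[[1,0.01,0.001,0,0],[1,0.02,0.001,0,0],[1,0.03,0.001,0,0],[1,0.045,0.001,0,0],[1,0.06,0.001,0,0],[1,0.06,0.001,0,0]]'
python3 -c "
from h import *
st()"
```

```text
t: 50.32
ee_pos: [0.4311, 0.1416, 0.0223]
ee_rot: [1.0, -0.002, -0.008, -0.008]
force: [-0.6, -0.2, 7.0]
grip_width: 0.0506
t50.33 p [0.4311 0.1416 0.0223] F [-0.6 -0.2  7. ] w0.0506 
x [ 1.    -0.005 -0.016] y [-0.005 -1.    -0.015] z [-0.016  0.015 -1.   ] q [-0.34  0.71 -0.13  2.35  0.62  0.11 -2.63]
t: 51.08
ee_pos: [0.4908, 0.1398, 0.0223]
ee_rot: [1.0, -0.003, -0.008, -0.007]
force: [-4.7, -1.6, 18.1]
grip_width: 0.0503
t51.08 p [0.4908 0.1398 0.0223] F [-4.7 -1.6 18.1] w0.0503 
x [ 1.    -0.005 -0.017] y [-0.006 -1.    -0.015] z [-0.016  0.015 -1.   ] q [-0.21  0.73 -0.24  2.22  0.6   0.25 -2.55]
```

```bash
python3 -m jog '[[0,0,0,-0.001,0],[0,0,0,-0.001,0],[0,-0.004,0,0.003,0],[0,-0.004,0,0.007,0],[0,-0.004,0,0.007,0],[1,-0.004,0,0.007,0],[1,-0.004,0,0.007,0],[1,-0.004,0,0.007,0],[1,-0.004,0,0.007,0]]' 35
python3 -c "
from h import *
st()"
python3 -m jog '[[1,0,0,-0.02,0],[1,0,0,-0.05,0],[1,0,0,-0.1,0],[1,0,0,-0.15,0],[1,0,0,-0.2,0],[1,0,0,-0.24,0],[1,0,0,-0.24,0]]'
python3 -c "
from h import *
st();plan(S(-2,0,260),S(-2,0,182),yaw=yawS())"
```

```text
t: 52.2
ee_pos: [0.4868, 0.1399, 0.0156]
ee_rot: [1.0, -0.003, -0.008, -0.007]
force: [-0.4, -1.2, 4.8]
grip_width: 0.0505
t52.20 p [0.4868 0.1399 0.0156] F [-0.4 -1.2  4.8] w0.0505 
x [ 1.    -0.005 -0.016] y [-0.006 -1.    -0.015] z [-0.016  0.015 -1.   ] q [-0.23  0.74 -0.22  2.23  0.6   0.23 -2.56]
t: 53.08
ee_pos: [0.4919, 0.1366, 0.2582]
ee_rot: [1.0, -0.003, -0.005, -0.008]
force: [0.2, -0.2, -0.6]
grip_width: 0.0505
t53.08 p [0.4919 0.1366 0.2582] F [ 0.2 -0.2 -0.6] w0.0505 
x [ 1.    -0.006 -0.011] y [-0.007 -1.    -0.016] z [-0.011  0.016 -1.   ] q [ 0.08  0.39 -0.6   2.04  0.28  0.8  -2.26]
turn 10.8 (tool x now at -0.4) q7 -2.26
[124.2 398.5  -9.4]
[125.  399.7  68.6]
```

```bash
python3 -m jog '[[1,0.015,0.045,0,1],[1,0.03,0.09,0,2],[1,0.045,0.135,0,3],[1,0.06,0.18,0,4.5],[1,0.075,0.23,0,6],[1,0.09,0.28,0,7.5],[1,0.105,0.33,0,9],[1,0.118,0.37,0,10],[1,0.127,0.399,0,10.8],[1,0.127,0.399,0.03,10.8],[1,0.127,0.399,0.058,10.8],[1,0.127,0.399,0.058,10.8]]'
python3 -c "
from h import *
st();print(inS(arm.get_obs()['ee_pos']));plan(S(1,0,179),yaw=yawS())"
```

```text
t: 54.58
ee_pos: [0.6138, -0.2618, 0.1891]
ee_rot: [0.995, -0.097, -0.009, -0.008]
force: [0.5, 0.2, 0.8]
grip_width: 0.0504
t54.58 p [ 0.6138 -0.2618  0.1891] F [0.5 0.2 0.8] w0.0504 
x [ 0.981 -0.193 -0.02 ] y [-0.194 -0.981 -0.014] z [-0.016  0.018 -1.   ] q [ 0.61  0.64 -0.44  1.76  0.33  0.85 -1.75]
[ -1.9   1.  189.1]
turn 0.0 (tool x now at -11.1) q7 -1.75
[ 3.1  1.1 10.1]
```

```bash
python3 -m jog '[[1,0.003,0.001,0.004,0],[1,0.003,0.001,0.008,0],[1,0.003,0.001,0.0105,0],[1,0.003,0.001,0.0115,0],[1,0.003,0.001,0.0115,0]]'
python3 -c "
from h import *
st();print(inS(arm.get_obs()['ee_pos']))"
```

```text
t: 55.2
ee_pos: [0.6165, -0.2631, 0.1779]
ee_rot: [0.995, -0.097, -0.009, -0.008]
force: [-0.3, -0.2, -0.2]
grip_width: 0.051
t55.20 p [ 0.6165 -0.2631  0.1779] F [-0.3 -0.2 -0.2] w0.0510 
x [ 0.981 -0.193 -0.019] y [-0.194 -0.981 -0.014] z [-0.016  0.018 -1.   ] q [ 0.6   0.65 -0.44  1.76  0.34  0.83 -1.76]
[  0.9   0.2 177.9]
```

No contact yet; lower in small steps.

```bash
python3 -m jog '[[1,0,0,0.0015,0],[1,0,0,0.0025,0],[1,0,0,0.0025,0]]'
python3 -c "
from h import *
st();print(inS(arm.get_obs()['ee_pos']))"
```

```text
t: 55.58
ee_pos: [0.6165, -0.263, 0.177]
ee_rot: [0.995, -0.097, -0.009, -0.008]
force: [-4.0, 1.6, 12.2]
grip_width: 0.0508
t55.58 p [ 0.6165 -0.263   0.177 ] F [-4.   1.6 12.2] w0.0508 
x [ 0.981 -0.193 -0.018] y [-0.193 -0.981 -0.013] z [-0.015  0.017 -1.   ] q [ 0.6   0.65 -0.44  1.76  0.34  0.83 -1.76]
[  0.9   0.3 177. ]
```

Contact at TCP 177. Release, rise, move away, and look.

```bash
python3 -m jog '[[1,0,0,-0.001,0],[0.3,0,0,-0.001,0],[0,0,0,-0.001,0],[0,0,0,-0.001,0],[0,0,0,-0.001,0],[0,0,0,-0.03,0],[0,0,0,-0.08,0],[0,0,0,-0.12,0],[0,-0.04,-0.05,-0.14,0],[0,-0.08,-0.1,-0.14,0],[0,-0.12,-0.15,-0.14,0],[0,-0.14,-0.2,-0.14,0]]'
python3 -m jog '[[0,0,-0.05,0,0],[0,0,-0.1,0,0],[0,0,-0.15,0,0],[0,0,-0.2,0,0],[0,0,-0.25,0,0],[0,0,-0.25,0,0]]'
python3 - <<'E'
from h import *
st()
for c in ('top','side'):
  camera(c)
  for n in('shelf','petri_a','bracket_a','damper_knob','cover_handle'): print(c,n,[(inS(d['position']),round(d['conf'],2)) for d in spot_point(c,n)])
a=camera('side')[:,:,::-1]; b=camera('top')[:,:,::-1]
f=lambda i,x,y:cv2.resize(i[y:y+110,x:x+130],None,fx=4,fy=4,interpolation=cv2.INTER_CUBIC)
c=np.vstack([f(a,270,120),f(b,290,130)]); cv2.imwrite('pics/b5.png',cv2.resize(c,None,fx=.68,fy=.68))
cv2.imwrite('pics/b6.png',np.vstack([a,b])[::1])
E
```

```text
t: 57.08
ee_pos: [0.5184, -0.041, 0.3225]
ee_rot: [0.995, -0.098, -0.008, -0.007]
force: [1.7, 1.3, -0.1]
grip_width: 0.0855
t: 57.82
ee_pos: [0.5665, 0.209, 0.3258]
ee_rot: [0.995, -0.095, -0.009, -0.009]
force: [-0.2, -0.8, 0.9]
grip_width: 0.0855
t57.83 p [0.5665 0.209  0.3258] F [-0.2 -0.8  0.9] w0.0855 
x [ 0.982 -0.188 -0.019] y [-0.189 -0.982 -0.015] z [-0.015  0.019 -1.   ] q [-0.02  0.43 -0.6   1.77  0.25  1.03 -2.47]
top shelf [(array([ -4.4,   0.5, 153.7]), 0.64)]
top petri_a [(array([ -1. ,  -3.5, 156.4]), 0.54)]
top bracket_a [(array([-325.2,  670.9,   -2.5]), 0.75), (array([ 10.7,  70.2, 129.1]), 0.59), (array([ 0.4, -2.3,  3.3]), 0.56), (array([ 11.3, -65.9, 129.8]), 0.44)]
top damper_knob [(array([-103.1, -138.5,  133.6]), 0.57), (array([-104.4, -132. ,   60. ]), 0.35)]
top cover_handle [(array([-50.1, 100.8,  67.8]), 0.71)]
side shelf [(array([-109.3, -138.6,  125.7]), 0.39)]
side petri_a []
side bracket_a [(array([ 12. ,  66.2, 130.9]), 0.44)]
side damper_knob [(array([-110.6, -142. ,  122.8]), 0.67)]
side cover_handle [(array([-53.6, 101.3,  61. ]), 0.58)]
```

View pics/b5.png

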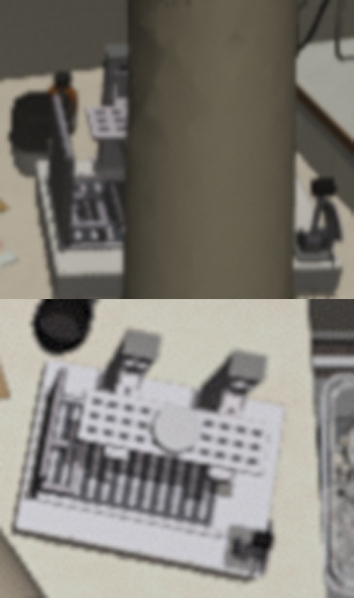

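```bash
python3 - <<'E'
from h import *
im=cv2.imread('pics/b6.png')
out=[]
for c,i in(('side',im[:384]),('top',im[384:])):
    P=[proj(c,S(-105-73*np.sin(t),-135,57+73*np.cos(t)))[0] for t in(-.2,0,.2)]; b=proj(c,S(-105,-135,57))[0]
    x,y=(b-[30,35]).astype(int); z=cv2.resize(i[y:y+55,x:x+60],None,fx=8,fy=8,interpolation=cv2.INTER_CUBIC)
    for p,col in zip(P,((255,0,0),(0,255,0),(0,0,255))): cv2.circle(z,tuple(((p-[x,y]+.5)*8).astype(int)),4,col,-1)
    cv2.circle(z,tuple(((b-[x,y]+.5)*8).astype(int)),4,(0,255,255),-1); out.append(z)
cv2.imwrite('pics/d.png',np.hstack(out)[:, :800])
E
```

```text
(no output)
```

View pics/d.png

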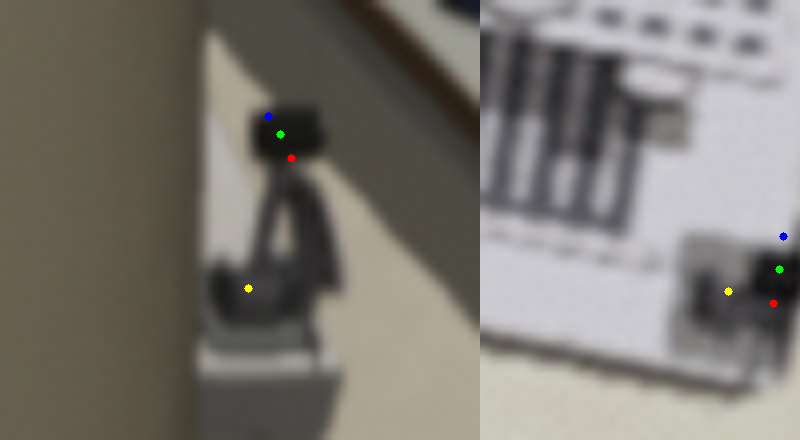

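```bash
python3 -c "
from h import *
print(job.sign_off())"
```

```text
the job is handed in; nothing more can be done
None
```

The warm-air stand is set up as asked and the job is handed in, at about 58 s on the robot's clock.

**What I did**
- **Cover:** pushed open by its handle to the end stop. The handle bar sat at the stand's y ≈ 104 mm, against 105 mm when fully folded.
- **Damper:** set after the cover and before the brackets.
- **Brackets:** both white brackets are hooked into the top two slots. Each was pressed in until its end plate met the upright, then moved straight down about 12–13 mm until it seated. I left the purple look-alike alone.
- **Shelf:** it had been knocked about 4 cm aside during the run, so I found it again before gripping it. It lies across both brackets.
- **Dishes:** I saw only one dish on the desk. It stands in the middle of the shelf. It was too close to the base to grip well, so I first slid it about 6 cm outward on the desk.

**Last checks**
- The final top picture shows both brackets on, the shelf across them and the dish on it. The networks put the shelf's underside about 154 mm high and the brackets at about 130 mm.
- The damper looks straight up, to about 0.05 rad, in both the side and top pictures. The side network disagreed a little, placing the knob 5–6 mm towards the front.
- The networks put the cover handle at y ≈ 101 mm, within their error of the measured contact.
- In the last side picture the arm hid part of the shelf and the right bracket, so for those I relied on the top view and the contact forces.

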